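# Lock the controller hatch and flag the worn quarter-turn fastener

### The job

Turn each of the three black wing knobs on the controller box's lid a quarter turn clockwise so that it drops into its locked detent. One of the three is worn and springs back when you let go of it: once you have tried it, lay the white magnetic disc flat on the yellow mark beside it, well centred, and leave the other two locked. Do not disturb the bottle, blower, bush and gear that stand around.

Things in the scene. Friction and masses are not known exactly. Their poses are not given: they have to be found in the camera images.
- box: grey controller box with a blue lid, 180 (x) x 280 (y) x 45 mm high, fixed; origin at the centre of its underside. The lid carries three like stations a, b, c, about 100 mm apart, which change places from run to run: a metal plate (top 48 mm above the worktop) with a black wing knob and, 55 mm from its axis towards the robot, a flat yellow round mark 36 mm across
- knob_a (a point): middle of a black wing knob's upright wing, on its turning axis, about 66 mm above the worktop. The wing is 12 mm thick, 42 long, 22 high (this point halfway up), with a white line along its top, on a flat round flange 36 mm across. The frame turns with the knob: y along the wing, x across it, z up
- fastener_a (a joint): turn of that knob, rad, growing clockwise seen from above: 0 at the start (unlocked), 1.571 = stop, locked, wing in line with the mark. A sound one resists with up to 0.07 N m until 0.95; beyond, a cam pulls it on, and let go past 1.25 it snaps to 1.57 by itself and stays, 2.5 mm lower than at 0. A worn one has no detent: let go, a light spring (0.06 N m/rad) returns it to about 0.2 or less
- mark_a (a point): centre of the yellow round mark of the same station, on the plate's top face; x points from the mark to the knob's axis, 55 mm away, y across, z up
- knob_b (a point): middle of a black wing knob's upright wing, on its turning axis, about 66 mm above the worktop. The wing is 12 mm thick, 42 long, 22 high (this point halfway up), with a white line along its top, on a flat round flange 36 mm across. The frame turns with the knob: y along the wing, x across it, z up
- fastener_b (a joint): turn of that knob, rad, growing clockwise seen from above: 0 at the start (unlocked), 1.571 = stop, locked, wing in line with the mark. A sound one resists with up to 0.07 N m until 0.95; beyond, a cam pulls it on, and let go past 1.25 it snaps to 1.57 by itself and stays, 2.5 mm lower than at 0. A worn one has no detent: let go, a light spring (0.06 N m/rad) returns it to about 0.2 or less
- mark_b (a point): centre of the yellow round mark of the same station, on the plate's top face; x points from the mark to the knob's axis, 55 mm away, y across, z up
- knob_c (a point): middle of a black wing knob's upright wing, on its turning axis, about 66 mm above the worktop. The wing is 12 mm thick, 42 long, 22 high (this point halfway up), with a white line along its top, on a flat round flange 36 mm across. The frame turns with the knob: y along the wing, x across it, z up
- fastener_c (a joint): turn of that knob, rad, growing clockwise seen from above: 0 at the start (unlocked), 1.571 = stop, locked, wing in line with the mark. A sound one resists with up to 0.07 N m until 0.95; beyond, a cam pulls it on, and let go past 1.25 it snaps to 1.57 by itself and stays, 2.5 mm lower than at 0. A worn one has no detent: let go, a light spring (0.06 N m/rad) returns it to about 0.2 or less
- mark_c (a point): centre of the yellow round mark of the same station, on the plate's top face; x points from the mark to the knob's axis, 55 mm away, y across, z up
- disc: white magnetic marker disc, 30 mm across, 11 mm high with a bevelled upper edge, lying on the worktop between box and robot; origin at the centre of its underside
- bush: steel flanged bush, 34 mm across, 30 mm high, standing beside the disc; origin at the centre of its underside; leave alone
- gear: steel gear, 44 mm across, 12 mm high, lying beside the disc; origin at the centre of its underside; leave alone
- bottle: white and blue cleaner bottle standing by the left end of the box (another like it, farther back, is fixed), 48 mm across, 136 mm high; origin at the centre of its underside; leave alone. Beyond it a large optical instrument fills the worktop where x > 0.38 and y > 0.32 m: go round its front
- blower: blue rubber air blower standing by the right end of the box, 60 mm across, 112 mm high; origin at the centre of its underside; leave alone

How it is judged:
By the outcome, as a careful person would: the job done as asked, in the order asked, and still so for the second after the job is handed in, with the robot touching nothing.
It also fails if it takes over 72 s, if anything falls off the work surface, if the arm or the gripper's body presses on something with over 40 N, if the wrist force passes 120 N, or if a joint passes its speed limit or range.

### The arm

A 6-joint arm with a two-finger parallel gripper is mounted at the origin on a cart in front of the work surface, level with it; the furniture and walls round the work are solid. World frame = base frame: x ahead of the robot, y to its left, z up, the work surface at z = 0. Lengths are in mm, angles in rad, forces in N, time in s.
With the tool pointing down it reaches from about 350 to 975 mm from the base axis. Payload 7.1 kg.
Tool frame: the origin (TCP) lies midway between the tips of the shut fingers; the grasp point (between the pads) lies 19 mm behind it (ctrl.grip_depth is the distance from the TCP to the grasp point, in mm); z points along the fingers, y is the line along which they close (so a half turn about z gives the same grasp; the last joint's range is limited). The gripper opens to 88 mm and grips with 3 to 60 N. Pads are 20 mm wide; open, the fingers measure 115 mm over their backs; the gripper's body (75 mm by 178 mm) begins 61 mm behind the grasp point.
Start: joints at [1.218, 0.423, 1.63, -0, 1.089, -0.019], TCP at [204.74, 590.496, 200.775] pointing down, gripper open.
Joint ranges: [-3, 3], [-0.9, 2.11], [0.09, 2.58], [-1.31, 4.45], [0.11, 2.69], [-2.54, 2.54]. Speed limits (rad/s): [2.39, 2.39, 3.01, 3.14, 3.14, 3.14].

### API

Orientations are given as a rotation vector (axis times angle).
In Python, from workcell import get_obs, vision, ctrl gives the robot as it stands.
- The arm moves only by the tool step_arm, never from a script. Its argument "plan" is a list of rows, each a list of 7 numbers: the opening, from -1 (shut) to 1 (fully open), then the shift along the tool's x, y, z as a fraction of full scale, then the turn, a rotation vector about the tool's x, y, z as a fraction of full scale. In form: [[fingers, dx, dy, dz, wx, wy, wz], ...]. A call has 1 to 20 rows; each row shifts and turns the commanded pose from where the row before left it, along the tool's axes as they then stand; what a row does not reach is not made up. Full scale, the value 1, is 50 mm for a shift and 0.12 rad for a turn. A row lasts 1/8 s, in which the tool goes at most 62.5 mm and 10.7 degrees, less where a joint would pass 70% of its speed; a pose out of reach is approached as far as the arm can. A call with a number of a shift or a turn outside -1 to 1 is refused whole. A call with a gripper value outside its range is refused whole. The fingers move at their own pace and stop on an object; the grip force is fixed at half the most. Time passes only in rows, so rows that do not move let the fingers close. It gives the time, the measured TCP pose, the force, the opening and the grip force at its end, in the units of the state.
- get_obs(): the state, without advancing time (a new reading comes with each control period).
- vision.get_image(name): name is "side" or "top" or "wrist"; returns a dict with "pixels" (400x640x3 uint8, red, green, blue), "depth" (400x640 float32, mm along the optical axis (not along the pixel's ray), 0 where there is no reading), "fx", "fy", "cx", "cy" (pixels), "T" (4x4, takes a point from camera to world coordinates); the wrist camera has in their place "T_tool_cam" (4x4, takes a point from camera to tool coordinates, whose origin is the TCP and whose axes are the flange's). Camera axes: x right, y down, z forward; pixel columns grow to the right and rows downward; lengths in mm; the calibration is good to about 2 mm. The wrist camera is an equidistant fisheye: a pixel r from the principal point sees the ray r / f radians off the axis. A picture is of the moment at which its call begins: read the wrist's pose just before it.
- ctrl.close_job(): hands the job in; it is judged then, once.
The state is a dict: "t": time; "qpos": joint angles; "qvel": joint speeds; "joint_torque": joint torques, N m; "ee_pos": TCP position; "orientation": TCP orientation; "ft_force": force on the tool from outside, world axes, zero at the start; "moment": the same for the moment, N m; "width": finger opening in mm; "grasp_force": force on a finger pad.
Only numpy, scipy, OpenCV 4.12 (cv2) and the standard library are available. Lean on these libraries where they do the work, as an engineer would, in place of code of your own. Each camera call takes 0.05 s, during which the arm holds its last target. There are 200 camera calls.

## Working session

There is one attempt and no reset: what is moved stays moved. The work goes in short steps, Python scripts to look and compute and a tool call to move; the robot and the scene stay as the last step left them, time stands still between calls to the robot, and variables do not carry over. Pictures are saved under pics/ and viewed, at most 10 in all, crops included, and the job is handed in when it is done.

Besides the shell and the picture viewer there is one more tool, called after "Request:" by a JSON object that holds its "name" and its "arguments", one argument or row to a line. step_arm: Moves the arm, as the interface text tells. Its arguments: {"type":"object","properties":{"plan":{"type":"array","items":{"type":"array","items":{"type":"number","minimum":-1,"maximum":1}}}},"required":["plan"]}

```bash
mkdir -p pics; ls; python3 - <<'E'
from workcell import get_obs, vision, ctrl
import cv2,numpy as np
o=get_obs();print({k:np.round(v,3) for k,v in o.items()})
for n in("top","side"):
    i=vision.get_image(n);cv2.imwrite(f"pics/{n}0.png",i["pixels"][...,::-1]);print(n,i["fx"],i["cx"],i["cy"],np.round(i["T"],3).tolist())
    np.savez(f"{n}0.npz",**{k:i[k] for k in i})
E
```

```text
pics
{'t': np.float64(0.0), 'qpos': array([ 1.218,  0.424,  1.631,  0.   ,  1.089, -0.019]), 'qvel': array([ 0.001,  0.001,  0.   ,  0.   ,  0.001, -0.001]), 'joint_torque': array([ 2.0000e-03, -5.4464e+01, -2.7366e+01,  6.4000e-02,  2.3000e-02,
       -0.0000e+00]), 'ee_pos': array([204.521, 589.966, 200.014]), 'orientation': array([-5.220e-01, -3.098e+00,  2.000e-03]), 'ft_force': array([-1.326,  0.079,  0.732]), 'moment': array([-0.003,  0.051, -0.015]), 'grasp_force': np.float64(0.0), 'width': np.float64(87.639)}
top 404.38034039035807 317.3769177621579 196.1002366436333 [[0.019, -1.0, 0.023, 504.353], [-1.0, -0.019, -0.009, -39.443], [0.009, -0.023, -1.0, 1085.837], [0.0, 0.0, 0.0, 1.0]]
side 394.311357140904 321.84180877036687 206.0193488630074 [[0.84, -0.228, 0.492, 65.349], [-0.542, -0.341, 0.768, -791.814], [-0.007, -0.912, -0.411, 466.357], [0.0, 0.0, 0.0, 1.0]]
```

View pics/top0.png

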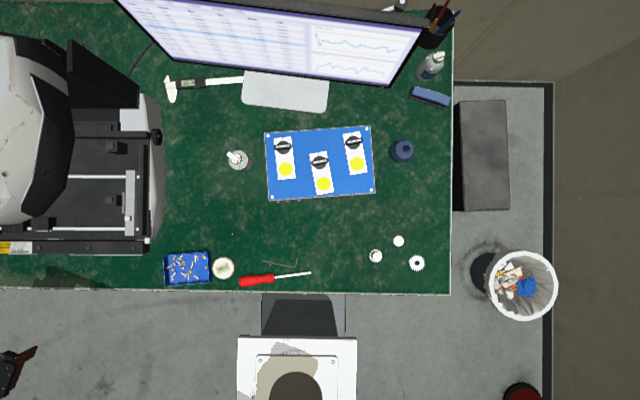

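View pics/side0.png

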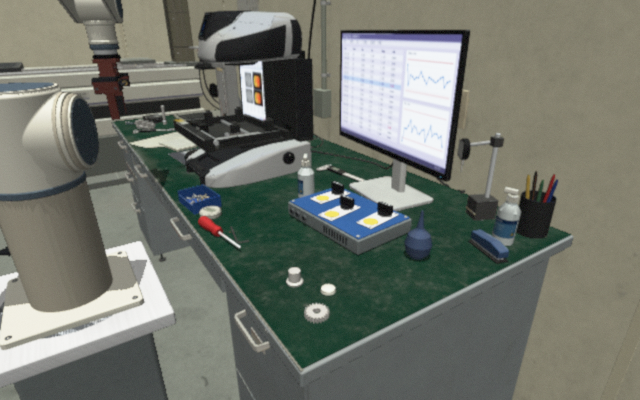

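Top: knobs at about (283,147), (319,161), (353,143); marks (286,169), (323,184), (355,167); disc (399,241), bush (375,256), gear (417,263), blower (402,150), bottle (237,159). The wings lie across the marks' direction.

```bash
cat > h.py <<'E'
import numpy as np,cv2
def back(i,u,v,z):
    "intersect pixel ray with world plane z"
    T=i["T"];d=T[:3,:3]@np.array([(u-i["cx"])/i["fx"],(v-i["cy"])/i["fy"],1.]);c=T[:3,3]
    return c+d*(z-c[2])/d[2]
def blobs(mask,lo=10):
    n,l,s,c=cv2.connectedComponentsWithStats(mask.astype(np.uint8))
    return [(c[k],s[k,4],l==k) for k in range(1,n) if s[k,4]>=lo]
E
python3 - <<'E'
from h import *
i=dict(np.load("top0.npz"));p=i["pixels"];hsv=cv2.cvtColor(p,cv2.COLOR_RGB2HSV).astype(int)
R=np.zeros(p.shape[:2],bool);R[120:205,255:385]=1
yel=R&(hsv[...,0]>20)&(hsv[...,0]<38)&(hsv[...,1]>120)&(hsv[...,2]>120)
for c,a,m in blobs(yel):print("mark",c.round(1),a,back(i,*c,48).round(1),"depthz",np.median(i["depth"][m]))
blk=R&(hsv[...,2]<70)
for c,a,m in blobs(blk):print("blk",c.round(1),a,back(i,*c,66).round(1))
blue=R&(hsv[...,0]>100)&(hsv[...,0]<120)&(hsv[...,1]>120)
blue=cv2.morphologyEx(blue.astype(np.uint8),cv2.MORPH_CLOSE,np.ones((25,25)))
r=cv2.minAreaRect(cv2.findNonZero(blue));print("lid",r);print([back(i,*q,45).round(1).tolist() for q in cv2.boxPoints(r)])
W=np.zeros_like(R);W[225:280,360:435]=1
for c,a,m in blobs(W&(hsv[...,2]>140)&(hsv[...,1]<60)):print("wht",c.round(1),a,back(i,*c,11).round(1))
for n,(u,v) in dict(bottle=(237,159),blower=(402,150)).items():print(n,back(i,u,v,60).round(1))
crop=p[120:275,255:435];cv2.imwrite("pics/c1.png",cv2.resize(crop,None,fx=3.8,fy=3.8,interpolation=cv2.INTER_CUBIC)[...,::-1])
E
```

```text
mark [356.6 163.1] 132 [ 615.5 -147.7   48. ] depthz 1040.0869
mark [285.1 168.5] 129 [598.   35.8  48. ] depthz 1038.1156
mark [323.  183.1] 133 [562.3 -62.4  48. ] depthz 1038.1442
blk [352.2 141.8] 40 [ 667.4 -133.8   66. ]
blk [282.  143.2] 12 [660.2  43.7  66. ]
blk [283.  148.7] 26 [646.5  41.   66. ]
blk [319.1 163.9] 15 [609.9 -51.   66. ]
lid ((319.1065979003906, 162.4923858642578), (65.97476196289062, 105.01815032958984), 85.91438293457031)
[[688.2, 91.3, 45.0], [713.2, -179.0, 45.0], [543.0, -193.8, 45.0], [518.6, 75.6, 45.0]]
wht [398.1 240.7] 97 [ 415.1 -265.5   11. ]
wht [375.6 255.6] 125 [ 374.6 -206.2   11. ]
wht [416.6 262.5] 183 [ 358.2 -315.3   11. ]
bottle [618.7 157.4  60. ]
blower [ 650.1 -261.8   60. ]
```

View pics/c1.png

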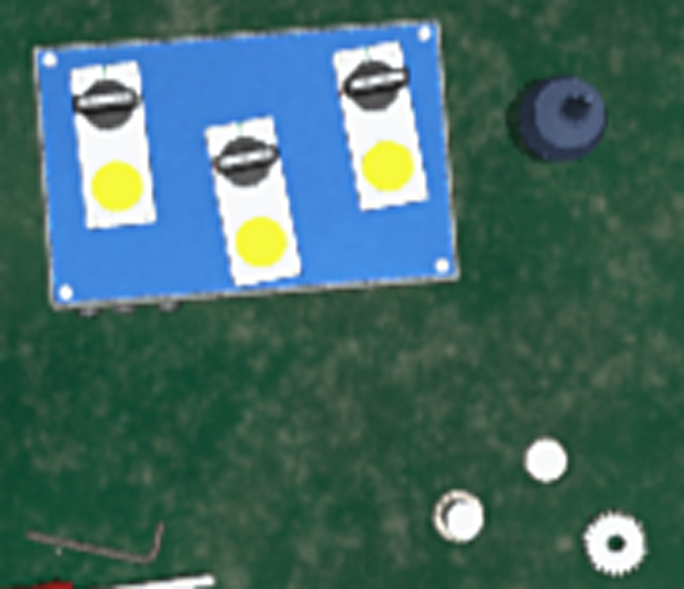

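The crop confirms three stations (white plates, wings across, all unlocked), disc at crop (546,460), clear of bush (460,516) and gear (615,543). I move to above the box, round the front of the instrument.

Request:
{"name": "step_arm", "arguments": {
  "plan": [
    [0.2,0,0,0,0,0,1],
    [0.2,0,0,0,0,0,1],
    [0.2,0,0,0,0,0,1],
    [0.2,0,0,0,0,0,1],
    [0.2,0,0,0,0,0,1],
    [0.2,0,0,0,0,0,1],
    [0.2,0,0,0,0,0,1],
    [0.2,0,0,0,0,0,1],
    [0.2,0,0,0,0,0,1],
    [0.2,0,0,0,0,0,1],
    [0.2,-0.5,0,0,0,0,0.3],
    [0.2,-1,0,0,0,0,0],
    [0.2,-1,0,0,0,0,0],
    [0.2,-1,0,0,0,0,0],
    [0.2,-1,0,0,0,0,0],
    [0.2,-0.7,0,0,0,0,0]
  ]
}}

```text
t: 2.1
ee_pos: [205.3, 328.2, 200.4]
orientation: [2.22, 2.222, -0.002]
ft_force: [0.4, 0.1, -0.2]
width: 52.6
grasp_force: 0.0
```

Request:
{"name": "step_arm", "arguments": {
  "plan": [
    [0.2,-0.9,0.6,0,0,0,0],
    [0.2,-0.9,0.6,0,0,0,0],
    [0.2,-0.9,0.6,0,0,0,0],
    [0.2,-0.9,0.6,0,0,0,0],
    [0.2,-0.8,0.9,-0.2,0,0,0],
    [0.2,-0.8,0.9,-0.2,0,0,0],
    [0.2,-0.8,0.9,-0.2,0,0,0],
    [0.2,-0.8,0.9,-0.2,0,0,0],
    [0.2,-0.8,0.9,-0.2,0,0,0],
    [0.2,0,0,0,0,0,0],
    [0.2,0,0,0,0,0,0]
  ]
}}

```text
t: 3.48
ee_pos: [550.3, -49.0, 249.9]
orientation: [-2.22, -2.221, 0.002]
ft_force: [-0.6, 0.0, 0.5]
width: 52.4
grasp_force: 0.0
```

```bash
cat >> h.py <<'E'
from scipy.spatial.transform import Rotation as Ro
def grab(n):
    from workcell import get_obs,vision
    o=get_obs();i=vision.get_image("wrist")
    cv2.imwrite(f"pics/{n}.png",i["pixels"][...,::-1]);i=dict(i);i["p"]=o["ee_pos"];i["rv"]=o["orientation"];np.savez(n+".npz",**i);return i
def wback(i,u,v,z):
    W=np.eye(4);W[:3,:3]=Ro.from_rotvec(i["rv"]).as_matrix();W[:3,3]=i["p"];T=W@i["T_tool_cam"]
    a,b=(u-i["cx"])/i["fx"],(v-i["cy"])/i["fy"];r=np.hypot(a,b);s=np.sinc(r/np.pi)
    d=T[:3,:3]@np.array([a*s,b*s,np.cos(r)]);c=T[:3,3];return c+d*(z-c[2])/d[2]
E
python3 - <<'E'
from h import *
i=grab("w1");print(i["p"],i["rv"],i["fx"],i["cx"],i["cy"],np.round(i["T_tool_cam"],3).tolist())
E
```

```text
[550.25532876 -49.00677608 249.90357555] [-2.21971691e+00 -2.22056292e+00  1.85561391e-03] 309.70691628693146 323.87801899801485 201.05668989816755 [[-0.001, -0.963, -0.268, 74.274], [1.0, -0.001, 0.0, 1.242], [-0.0, -0.268, 0.963, -183.965], [0.0, 0.0, 0.0, 1.0]]
```

View pics/w1.png

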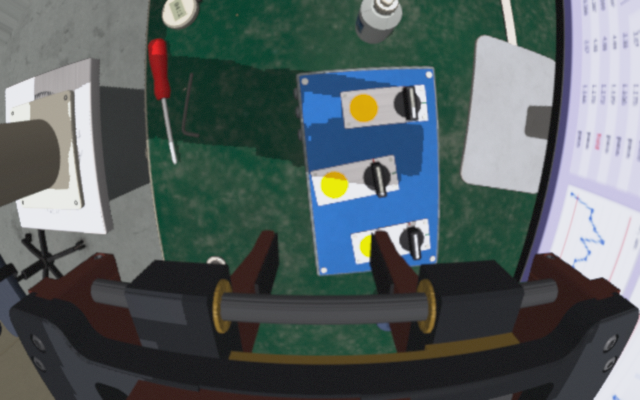

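The wrist view shows all three wings at (410,102), (378,180), (414,241) and marks (364,108), (335,185), the third mark partly hidden by a finger. Measuring precisely.

```bash
python3 - <<'E'
from h import *
i=dict(np.load("w1.npz"));p=i["pixels"];hsv=cv2.cvtColor(p,cv2.COLOR_RGB2HSV).astype(int)
R=np.zeros(p.shape[:2],bool);R[65:275,300:440]=1
yel=R&(hsv[...,0]>20)&(hsv[...,0]<38)&(hsv[...,1]>120)&(hsv[...,2]>80)
for c,a,m in blobs(yel,30):
    P=np.array([wback(i,u,v,48)[:2] for v,u in np.argwhere(m)]);(x,y),r=cv2.minEnclosingCircle(P.astype(np.float32))
    print("mark",c.round(),a,P.mean(0).round(1),round(x,1),round(y,1),round(r,1))
# white line on wing top (bright pixels inside black neighbourhood), z=77
dark=(R&(hsv[...,2]<60)).astype(np.uint8);
for (u,v) in [(410,102),(378,180),(414,241)]:
    S=np.zeros_like(R);S[v-22:v+22,u-22:u+22]=1
    d=blobs(S&(hsv[...,2]<50),60);m=max(d,key=lambda b:b[1])[2]
    hull=np.zeros(R.shape,np.uint8);cv2.fillConvexPoly(hull,cv2.convexHull(np.argwhere(m)[:,::-1].astype(np.int32)),1)
    w=(cv2.erode(hull,np.ones((3,3)))>0)&(hsv[...,2]>130)&(hsv[...,1]<80)
    b=blobs(w,8)
    for c,a,mm in b:
        P=np.array([wback(i,uu,vv,77)[:2] for vv,uu in np.argwhere(mm)]);q=P-P.mean(0);s=np.linalg.svd(q,full_matrices=False);t=q@s[2][0]
        e=s[2][0]*np.sign(s[2][0][1]);print("line",c.round(),a,P.mean(0).round(1),"mid",((t.max()+t.min())/2*s[2][0]+P.mean(0)).round(1),"len",np.ptp(t).round(1),"ang",np.degrees(np.arctan2(e[1],e[0])).round(1))
# plate yaws from the top image
j=dict(np.load("top0.npz"));h=cv2.cvtColor(j["pixels"],cv2.COLOR_RGB2HSV).astype(int)
R=np.zeros(R.shape,bool);R[125:200,262:375]=1
for (u,v) in [(286,169),(323,184),(356,163)]:
    S=np.zeros_like(R);S[v-38:v+14,u-17:u+14]=1
    M=S&R&~((h[...,0]>95)&(h[...,0]<125)&(h[...,1]>90))
    m=max(blobs(M),key=lambda b:b[1])[2]
    P=np.array([back(j,uu,vv,48)[:2] for vv,uu in np.argwhere(m)]).astype(np.float32)
    print("plate",cv2.minAreaRect(P))
E
```

```text
mark [363. 108.] 604 [599.7  37.5] 599.7 37.6 17.5
mark [334. 184.] 558 [563.8 -60.2] 563.9 -60.2 17.4
mark [366. 246.] 201 [ 608.8 -145.2] 612.5 -145.5 15.9
line [379. 177.] 60 [616.7 -44.5] mid [616.8 -45. ] len 25.8 ang 101.9
line [415. 238.] 20 [ 667.5 -123.1] mid [ 667.5 -123.2] len 11.1 ang 91.1
plate ((625.87890625, 38.74615478515625), (109.61319732666016, 47.079524993896484), 7.535973072052002)
plate ((589.53271484375, -56.72380828857422), (109.45515441894531, 47.113346099853516), 11.910089492797852)
plate ((642.576171875, -141.9553985595703), (109.46726989746094, 47.251346588134766), 11.406074523925781)
```

Request:
{"name": "step_arm", "arguments": {
  "plan": [
    [0.2,0,0.66,0,0,0,0],
    [0.2,0,0.66,0.4,0,0,0],
    [0.2,0,0,0.8,0,0,-1],
    [0.2,0,0,0.8,0,0,-0.73],
    [0.2,0,0,0.8,0,0,0],
    [0.2,0,0,0.6,0,0,0],
    [0.2,0,0,0.38,0,0,0],
    [0.2,0,0,0,0,0,0],
    [-1,0,0,0,0,0,0],
    [-1,0,0,0,0,0,0],
    [-1,0,0,0,0,0,0],
    [-1,0,0,0,0,0,0]
  ]
}}

```text
t: 5.03
ee_pos: [617.5, -49.2, 62.2]
orientation: [1.978, 2.44, 0.001]
ft_force: [-0.5, 0.8, 0.5]
width: 16.3
grasp_force: 0.0
```

Request:
{"name": "step_arm", "arguments": {
  "plan": [
    [-1,0,0,0,0,0,0],
    [-1,0,0,0,0,0,0],
    [-1,0,0,0,0,0,0.5],
    [-1,0,0,0,0,0,1],
    [-1,0,0,0,0,0,1],
    [-1,0,0,0,0,0,1],
    [-1,0,0,0,0,0,1],
    [-1,0,0,0,0,0,1]
  ]
}}

```text
t: 6.02
ee_pos: [617.2, -49.1, 61.7]
orientation: [-2.665, -1.663, 0.0]
ft_force: [0.6, -0.7, 0.6]
width: 0.0
grasp_force: 0.0
```

```bash
python3 -c "
from workcell import get_obs
o=get_obs();print({k:o[k].round(2) for k in('ft_force','moment','width','grasp_force','ee_pos','qpos')})"
```

```text
Traceback (most recent call last):
AttributeError: 'float' object has no attribute 'round'
```

Width 0 means the fingers missed the wing, so look.

```bash
python3 - <<'E'
from h import *
from workcell import vision,get_obs
i=grab("w2");s=vision.get_image("side")["pixels"];t=vision.get_image("top")["pixels"]
a=cv2.resize(s[150:270,270:430],(800,600),interpolation=cv2.INTER_CUBIC)
cv2.imwrite("pics/m.png",np.vstack([cv2.resize(i["pixels"],(480,300)),cv2.resize(s[160:260,260:420],(480,300),interpolation=cv2.INTER_CUBIC)])[...,::-1])
E
```

```text
(no output)
```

View pics/m.png

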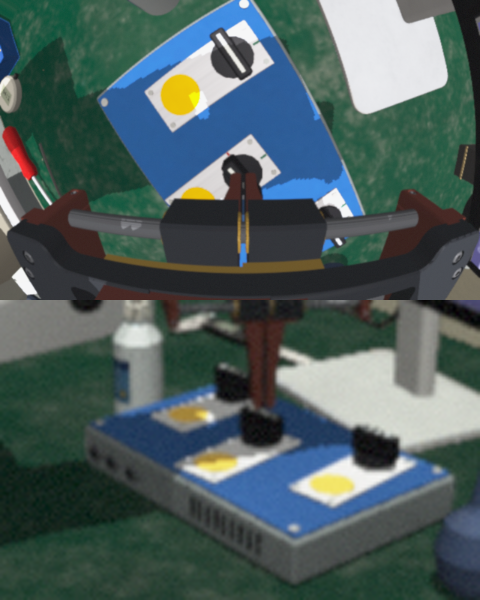

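```bash
cat >> h.py <<'E'
def wproj(i,P,tool=False):
    W=np.eye(4);W[:3,:3]=Ro.from_rotvec(i["rv"]).as_matrix();W[:3,3]=i["p"]
    T=i["T_tool_cam"] if tool else W@i["T_tool_cam"]
    q=np.linalg.inv(T)@np.r_[P,1.];th=np.arctan2(np.hypot(*q[:2]),q[2]);d=q[:2]/np.hypot(*q[:2])*th
    return np.array([i["cx"]+i["fx"]*d[0],i["cy"]+i["fy"]*d[1]])
def proj(i,P):
    q=np.linalg.inv(i["T"])@np.r_[P,1.];return np.array([i["cx"]+i["fx"]*q[0]/q[2],i["cy"]+i["fy"]*q[1]/q[2]])
E
python3 - <<'E'
from h import *
from workcell import vision
i=dict(np.load("w2.npz"));s=dict(vision.get_image("side"))
k=5;a=cv2.resize(i["pixels"][170:290,250:410],None,fx=k,fy=k,interpolation=cv2.INTER_CUBIC)
a=a.copy()
def dot(im,q,o,c):cv2.circle(im,tuple(int(x) for x in (np.array(q)-o)*k),4,c,-1)
print("tcp",wproj(i,[0,0,0],True),proj(s,i["p"]),i["p"])
dot(a,wproj(i,[0,0,0],True),(250,170),(255,0,0));dot(a,wproj(i,[616.8,-50,77]),(250,170),(0,255,0));dot(a,wproj(i,[563,-61.3,48]),(250,170),(255,0,255))
b=cv2.resize(s["pixels"][175:225,320:400],None,fx=k,fy=k,interpolation=cv2.INTER_CUBIC).copy()
dot(b,proj(s,i["p"]),(320,175),(255,0,0));dot(b,proj(s,[616.8,-50,77]),(320,175),(0,255,0));dot(b,proj(s,[563,-61.3,48]),(320,175),(255,0,255))
o=np.zeros((600,800,3),np.uint8);o[:350]=a[:350];o[350:,:400]=b;cv2.imwrite("pics/m2.png",o[...,::-1])
E
```

```text
tcp [322.82747031 236.4400763 ] [346.98238214 201.87627747] [617.22669344 -49.0763277   61.69553844]
```

View pics/m2.png

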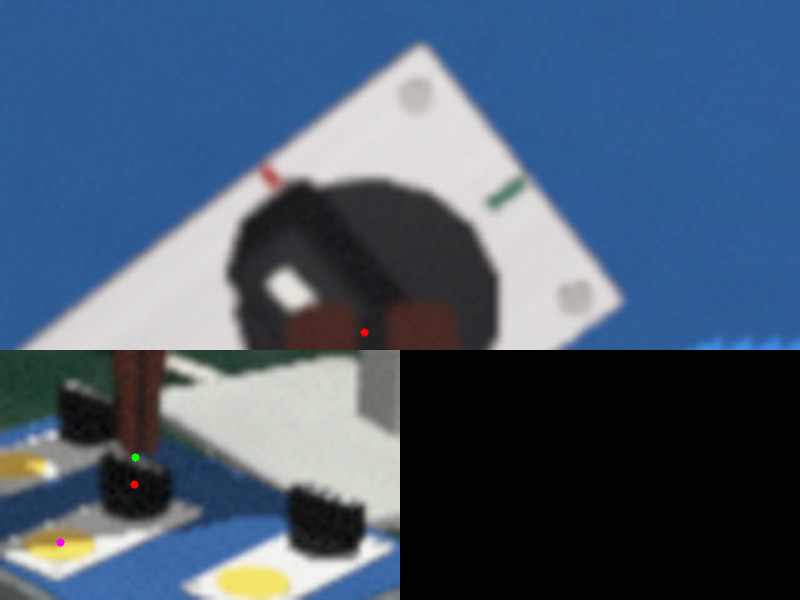

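```bash
python3 - <<'E'
from h import *
from workcell import vision
i=dict(np.load("w2.npz"));s=dict(vision.get_image("side"))
def pt(s,u,v):
    z=float(s["depth"][v,u]);T=s["T"];return (T[:3,:3]@np.array([(u-s["cx"])/s["fx"]*z,(v-s["cy"])/s["fy"]*z,z])+T[:3,3]).round(1)
for u in (344,347,350):
  for v in range(183,207,3):print(u,v,pt(s,u,v),s["pixels"][v,u])
z=np.load("w2.npz")["depth"];print("wrist depth",[(u,v,z[v,u]) for u,v in [(314,235),(337,235),(308,227),(320,220),(345,215),(330,200)]])
for P in ([612.5,-29.5,77],[616.8,-50,77],[617.2,-49,62]):print(P,wproj(i,P).round(1))
for x in(10,-10): print(wproj(i,[x,0,0],True),wproj(i,[x,0,-16],True))
E
```

```text
344 183 [602.7 -54.8 118.2] [62 39 33]
344 186 [602.5 -55.2 110.4] [56 32 28]
344 189 [604.9 -52.1 100.8] [56 32 24]
344 192 [602.4 -55.7  94.6] [56 31 29]
344 195 [602.  -56.5  86.8] [99 93 87]
344 198 [608.9 -47.3  73.8] [19 12 18]
344 201 [608.1 -48.6  66.2] [ 8 11 13]
344 204 [607.5 -49.6  58.3] [16 18 14]
347 183 [611.  -55.9 116.8] [50 34 30]
347 186 [610.3 -57.2 109.3] [44 26 21]
347 189 [609.  -59.1 102.3] [53 36 33]
347 192 [611.9 -55.5  92.3] [53 36 32]
347 195 [607.5 -61.7  87.4] [50 38 40]
347 198 [611.3 -56.8  76.6] [45 45 44]
347 201 [610.7 -57.8  68.9] [2 4 6]
347 204 [610.4 -58.5  60.9] [12  8 14]
350 183 [614.8 -63.1 118.2] [70 41 37]
350 186 [615.4 -62.7 110. ] [69 44 37]
350 189 [615.7 -62.6 101.9] [67 35 33]
350 192 [614.  -65.2  95.1] [68 41 37]
350 195 [617.1 -61.3  85. ] [59 45 52]
350 198 [619.  -59.   75.6] [61 63 64]
350 201 [609.3 -72.2  74.4] [23 19 22]
350 204 [612.1 -68.8  64.3] [15 18 20]
wrist depth [(314, 235, np.float32(166.04596)), (337, 235, np.float32(166.88472)), (308, 227, np.float32(178.80264)), (320, 220, np.float32(188.39131)), (345, 215, np.float32(207.88031)), (330, 200, np.float32(204.60356))]
[612.5, -29.5, 77] [300.5 221.5]
[616.8, -50, 77] [322.8 247.7]
[617.2, -49, 62] [322.7 236.5]
[322.79517878 221.72031591] [322.71968807 230.85680568]
[322.86017238 250.61310288] [322.7950338  261.63319346]
```

The fingertips sit at about z 78, just above the wing top (dot and depth agree): the real tips lie about 16 mm behind the reported TCP. The wing is untouched at its red tick. Open, turn back, go 16 mm lower.

Request:
{"name": "step_arm", "arguments": {
  "plan": [
    [0.2,0,0,0,0,0,-1],
    [0.2,0,0,0,0,0,-1],
    [0.2,0,0,0,0,0,-1],
    [0.2,0,0,0,0,0,-1],
    [0.2,0,0,0,0,0,-1],
    [0.2,0,0,0,0,0,-0.5],
    [0.2,0,0,0.16,0,0,0],
    [0.2,0,0,0.16,0,0,0],
    [-1,0,0,0,0,0,0],
    [-1,0,0,0,0,0,0],
    [-1,0,0,0,0,0,0],
    [-1,0,0,0,0,0,0],
    [-1,0,0,0,0,0,0],
    [-1,0,0,0,0,0,0]
  ]
}}

```text
t: 8.02
ee_pos: [616.4, -49.2, 45.9]
orientation: [-1.977, -2.44, 0.002]
ft_force: [-4.7, -1.3, 4.8]
width: 11.8
grasp_force: 30.0
```

```bash
cat > st.py <<'E'
from workcell import get_obs,ctrl
import numpy as np
o=get_obs();print({k:np.round(o[k],2).tolist() for k in('t','ft_force','moment','width','grasp_force','ee_pos','qpos')},ctrl.grip_depth)
E
python3 st.py
```

```text
{'t': 8.02, 'ft_force': [-4.69, -1.31, 4.75], 'moment': [-0.37, 0.88, 0.04], 'width': 11.78, 'grasp_force': 30.0, 'ee_pos': [616.43, -49.24, 45.9], 'qpos': [-0.1, 0.62, 1.73, -0.0, 0.8, -0.31]} 18.700000000000003
```

Gripped (11.8 mm). Turn it 1.55 rad clockwise, following the drop.

Request:
{"name": "step_arm", "arguments": {
  "plan": [
    [-1,0,0,0,0,0,1],
    [-1,0,0,0,0,0,1],
    [-1,0,0,0,0,0,1],
    [-1,0,0,0,0,0,1],
    [-1,0,0,0,0,0,1],
    [-1,0,0,0,0,0,1],
    [-1,0,0,0,0,0,1],
    [-1,0,0,0.01,0,0,1],
    [-1,0,0,0.01,0,0,1],
    [-1,0,0,0.01,0,0,1],
    [-1,0,0,0.01,0,0,1],
    [-1,0,0,0,0,0,1],
    [-1,0,0,0,0,0,0.9],
    [-1,0,0,0,0,0,0]
  ]
}}

```text
t: 9.78
ee_pos: [617.0, -49.6, 43.6]
orientation: [3.12, 0.364, -0.001]
ft_force: [-1.5, -4.5, 1.0]
width: 12.1
grasp_force: 30.0
```

```bash
python3 st.py
```

```text
{'t': 9.78, 'ft_force': [-1.46, -4.51, 0.96], 'moment': [-0.9, 0.58, -0.04], 'width': 12.05, 'grasp_force': 30.0, 'ee_pos': [617.0, -49.6, 43.57], 'qpos': [-0.1, 0.62, 1.73, -0.0, 0.79, 1.24]} 18.700000000000003
```

Request:
{"name": "step_arm", "arguments": {
  "plan": [
    [0.2,0,0,0,0,0,0],
    [0.2,0,0,0,0,0,0],
    [0.2,0,0,0,0,0,0],
    [0.2,0,0,-0.7,0,0,0],
    [0.2,0,0,-0.7,0,0,-1],
    [0.2,0,0,0,0,0,-1],
    [0.2,0,0,0,0,0,-1],
    [0.2,0,0,0,0,0,-1],
    [0.2,0,0,0,0,0,-1],
    [0.2,0,0,0,0,0,-1],
    [0.2,0,0,0,0,0,-1],
    [0.2,0,0,0,0,0,-1],
    [0.2,0,0,0,0,0,-1],
    [0.2,0,0,0,0,0,-1],
    [0.2,0,0,0,0,0,-1],
    [0.2,0,0,0,0,0,-1],
    [0.2,0,0,0,0,0,-0.9],
    [0.2,-0.94,0.33,0,0,0,0],
    [0.2,-0.94,0.33,0,0,0,0],
    [0.2,0,0,0,0,0,0]
  ]
}}

```text
t: 12.28
ee_pos: [670.8, -136.8, 113.9]
orientation: [1.98, 2.437, 0.001]
ft_force: [-0.2, 0.2, -0.5]
width: 52.5
grasp_force: 0.0
```

```bash
python3 st.py; python3 - <<'E'
from h import *
i=grab("w3");
cv2.imwrite("pics/w3c.png",cv2.resize(i["pixels"][0:260,170:500],(792,600),interpolation=cv2.INTER_CUBIC)[...,::-1])
E
```

```text
{'t': 12.28, 'ft_force': [-0.17, 0.24, -0.46], 'moment': [-0.05, 0.04, -0.03], 'width': 52.54, 'grasp_force': 0.0, 'ee_pos': [670.77, -136.83, 113.91], 'qpos': [-0.22, 0.6, 1.54, -0.0, 0.99, -0.42]} 18.700000000000003
```

View pics/w3c.png

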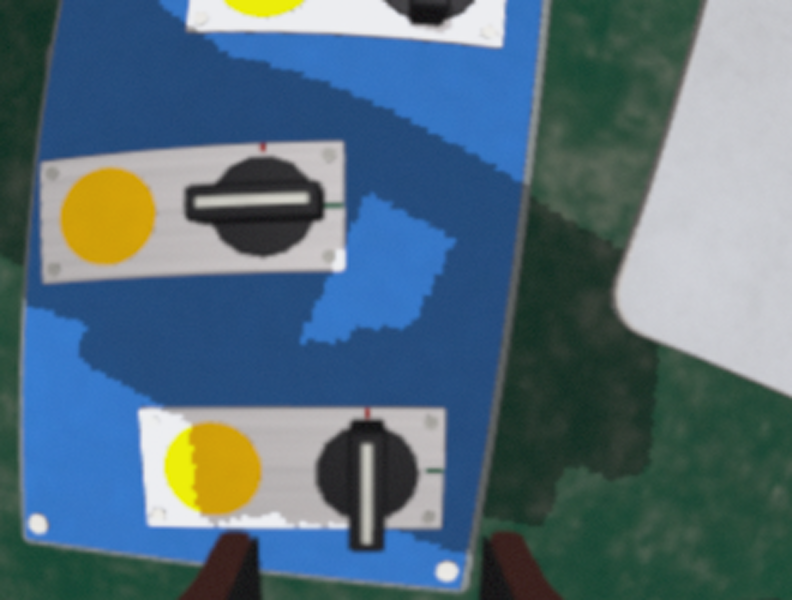

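The middle knob is locked (wing along the green tick). The right wing is centred between the fingers; quick check of its position, then the same moves.

```bash
python3 - <<'E'
from h import *
i=dict(np.load("w3.npz"))
f=lambda a,b,z:wback(i,170+a/2.4,b/2.308,z).round(1)
print("R line ends",f(367,443,77),f(367,547,77),"flange",f(367,473,53),"markR",f(213,468,48),"markM",f(108,216,48),"M line",f(193,203,74.5),f(310,198,74.5),"flangeM",f(263,206,53))
E
```

```text
R line ends [ 667.6 -117.7   77. ] [ 674.8 -152.6   77. ] flange [ 671.  -134.4   53. ] markR [ 617.5 -145.1   48. ] markM [564.7 -60.4  48. ] M line [600.7 -52.9  74.5] [635.4 -45.5  74.5] flangeM [618.7 -49.2  53. ]
```

Request:
{"name": "step_arm", "arguments": {
  "plan": [
    [0.2,0.03,-0.03,0.8,0,0,0],
    [0.2,0,0,0.36,0,0,0],
    [0.2,0,0,0.2,0,0,0],
    [-1,0,0,0,0,0,0],
    [-1,0,0,0,0,0,0],
    [-1,0,0,0,0,0,0],
    [-1,0,0,0,0,0,0],
    [-1,0,0,0,0,0,0],
    [-1,0,0,0,0,0,0]
  ]
}}

```text
t: 13.45
ee_pos: [668.8, -133.0, 46.5]
orientation: [1.977, 2.439, 0.003]
ft_force: [5.3, 1.5, 0.0]
width: 11.0
grasp_force: 30.0
```

Request:
{"name": "step_arm", "arguments": {
  "plan": [
    [-1,0,0,0,0,0,1],
    [-1,0,0,0,0,0,1],
    [-1,0,0,0,0,0,1],
    [-1,0,0,0,0,0,1],
    [-1,0,0,0,0,0,1],
    [-1,0,0,0,0,0,1],
    [-1,0,0,0,0,0,1],
    [-1,0,0,0.01,0,0,1],
    [-1,0,0,0.01,0,0,1],
    [-1,0,0,0.01,0,0,1],
    [-1,0,0,0.01,0,0,1],
    [-1,0,0,0,0,0,1],
    [-1,0,0,0,0,0,0.9],
    [-1,0,0,0,0,0,0]
  ]
}}

```text
t: 15.2
ee_pos: [671.6, -134.6, 44.3]
orientation: [3.117, 0.36, 0.013]
ft_force: [13.5, -4.7, -10.1]
width: 11.5
grasp_force: 30.0
```

```bash
python3 st.py
```

```text
{'t': 15.2, 'ft_force': [13.51, -4.69, -10.12], 'moment': [-0.73, -2.45, -0.02], 'width': 11.53, 'grasp_force': 29.96, 'ee_pos': [671.59, -134.64, 44.28], 'qpos': [-0.21, 0.69, 1.57, -0.0, 0.87, 1.13]} 18.700000000000003
```

Request:
{"name": "step_arm", "arguments": {
  "plan": [
    [0.2,0,0,0,0,0,0],
    [0.2,0,0,0,0,0,0],
    [0.2,0,0,0,0,0,0],
    [0.2,0,0,-0.7,0,0,0],
    [0.2,0,0,-0.7,0,0,-1],
    [0.2,0,0,0,0,0,-1],
    [0.2,0,0,0,0,0,-1],
    [0.2,0,0,0,0,0,-1],
    [0.2,0,0,0,0,0,-1],
    [0.2,0,0,0,0,0,-1],
    [0.2,0,0,0,0,0,-1],
    [0.2,0,0,0,0,0,-1],
    [0.2,0,0,0,0,0,-1],
    [0.2,0,0,0,0,0,-1],
    [0.2,0,0,0,0,0,-1],
    [0.2,0,0,0,0,0,-1],
    [0.2,0,0,0,0,0,-0.1],
    [0.2,0,0,0,0,0,0]
  ]
}}

```text
t: 17.45
ee_pos: [667.1, -133.0, 113.8]
orientation: [-2.095, -2.341, 0.0]
ft_force: [1.0, 0.0, -0.4]
width: 52.6
grasp_force: 0.0
```

```bash
python3 st.py; cat >> h.py <<'E'
def wings(i,ctrs):
    "rectify the plane z=77 at 0.5 mm/px round each knob, find white line on the black wing: angle of line (deg, world)"
    out=[]
    for cx,cy in ctrs:
        g=np.arange(-28,28,.5);X,Y=np.meshgrid(cx+g,cy+g)
        uv=np.array([wproj(i,[x,y,76]) for x,y in zip(X.ravel(),Y.ravel())],np.float32).reshape(*X.shape,2)
        im=cv2.remap(i["pixels"],uv[...,0],uv[...,1],cv2.INTER_LINEAR);h=cv2.cvtColor(im,cv2.COLOR_RGB2HSV).astype(int)
        bl=max(blobs(h[...,2]<75,50),key=lambda b:b[1])[2].astype(np.uint8)
        hull=np.zeros_like(bl);cv2.fillConvexPoly(hull,cv2.convexHull(np.argwhere(bl)[:,::-1].astype(np.int32)),1)
        b=blobs((cv2.erode(hull,np.ones((7,7)))>0)&(h[...,2]>105),40)
        r=[]
        for c,a,m in b:
            (x,y),(w,hh),an=cv2.minAreaRect(np.argwhere(m)[:,::-1].astype(np.float32))
            if w<hh:an+=90;w,hh=hh,w
            r.append((round(cx-28+x/2,1),round(cy-28+y/2,1),round(w/2,1),round(hh/2,1),round(an,1)))
        out.append(r)
    return out
E
python3 - <<'E'
from h import *
print(wings(dict(np.load("w3.npz")),[(617.5,-49.3),(671,-134.8)]))
i=grab("w4");print(wings(i,[(617.5,-49.3),(671,-134.8)]))
E
```

```text
{'t': 17.45, 'ft_force': [1.0, 0.0, -0.41], 'moment': [-0.05, 0.02, -0.01], 'width': 52.61, 'grasp_force': 0.0, 'ee_pos': [667.06, -132.98, 113.76], 'qpos': [-0.21, 0.6, 1.55, -0.0, 0.99, -0.32]} 18.700000000000003
[[(618.0, -48.9, 34.7, 4.0, 11.9)], [(670.8, -134.8, 34.8, 3.9, 101.6)]]
[[(618.0, -48.9, 34.6, 3.9, 11.9)], [(670.3, -134.0, 34.3, 4.0, 11.3)]]
```

Both sound knobs are locked (line angles 11.9°, 11.3°). Now the left, presumably worn, one must be tried.

Request:
{"name": "step_arm", "arguments": {
  "plan": [
    [0.2,0.88,0.03,0,0,0,0],
    [0.2,0.88,0.03,0,0,0,0],
    [0.2,0.88,0.03,0,0,0,0],
    [0.2,0.88,0.03,0,0,0,0],
    [0.2,0,0,0,0,0,0],
    [0.2,0,0,0,0,0,0]
  ]
}}

```text
t: 18.25
ee_pos: [653.5, 42.2, 113.8]
orientation: [2.093, 2.343, -0.0]
ft_force: [0.3, 0.1, 0.1]
width: 52.6
grasp_force: 0.0
```

```bash
python3 st.py; python3 - <<'E'
from h import *
i=grab("w5");print(wings(i,[(654.4,43.4)]))
p=i["pixels"];hsv=cv2.cvtColor(p,cv2.COLOR_RGB2HSV).astype(int)
for c,a,m in blobs((hsv[...,0]>15)&(hsv[...,0]<38)&(hsv[...,1]>120)&(hsv[...,2]>80),200):
    P=np.array([wback(i,u,v,48)[:2] for v,u in np.argwhere(m)]);print("mark",c.round(),a,P.mean(0).round(1),cv2.minEnclosingCircle(P.astype(np.float32)))
E
```

```text
{'t': 18.25, 'ft_force': [0.3, 0.11, 0.13], 'moment': [-0.09, 0.09, -0.04], 'width': 52.63, 'grasp_force': 0.0, 'ee_pos': [653.47, 42.15, 113.79], 'qpos': [0.05, 0.57, 1.62, -0.0, 0.96, -0.07]} 18.700000000000003
[[(654.1, 44.6, 35.0, 4.5, 97.6)]]
mark [259. 204.] 1249 [599.7  37.9] ((599.5523681640625, 37.7000617980957), 17.666427612304688)
mark [220. 306.] 535 [561.8 -75.3] ((563.2915649414062, -76.2098388671875), 34.75648498535156)
mark [428. 306.] 520 [771.7 -52. ] ((771.0684204101562, -53.044395446777344), 34.61320114135742)
mark [389. 353.] 2674 [ 750.3 -121.3] ((742.9486083984375, -128.92311096191406), 176.03359985351562)
```

Request:
{"name": "step_arm", "arguments": {
  "plan": [
    [0.2,0.04,0.02,0.8,0,0,-0.1],
    [0.2,0,0,0.36,0,0,0],
    [0.2,0,0,0.2,0,0,0],
    [-1,0,0,0,0,0,0],
    [-1,0,0,0,0,0,0],
    [-1,0,0,0,0,0,0],
    [-1,0,0,0,0,0,0],
    [-1,0,0,0,0,0,0],
    [-1,0,0,0,0,0,0]
  ]
}}

```text
t: 19.42
ee_pos: [653.0, 44.6, 46.2]
orientation: [-2.078, -2.354, 0.003]
ft_force: [-4.6, -1.5, 5.4]
width: 11.4
grasp_force: 30.0
```

```bash
python3 st.py; python3 - <<'E'
from h import *
import glob
# bottle position and upper outline from top0 depth
j=dict(np.load("top0.npz"));T=j["T"]
P=[]
for v in range(140,180):
  for u in range(220,255):
    z=float(j["depth"][v,u])
    if z>0:
      w=T[:3,:3]@np.array([(u-j["cx"])/j["fx"]*z,(v-j["cy"])/j["fy"]*z,z])+T[:3,3]
      if w[2]>15:P.append(w)
P=np.array(P)
for lo in(15,60,100,115,125,132):
  q=P[P[:,2]>lo]
  if len(q):print(lo,len(q),q.min(0).round(),q.max(0).round())
E
```

```text
{'t': 19.42, 'ft_force': [-4.65, -1.51, 5.4], 'moment': [-0.12, 0.9, -0.03], 'width': 11.4, 'grasp_force': 30.0, 'ee_pos': [653.0, 44.55, 46.2], 'qpos': [0.05, 0.66, 1.64, -0.0, 0.85, -0.07]} 18.700000000000003
15 383 [590. 127.  16.] [636. 172. 140.]
60 336 [590. 127.  60.] [636. 172. 140.]
100 132 [599. 137. 100.] [627. 167. 140.]
115 113 [600. 137. 115.] [627. 167. 140.]
125 66 [602. 141. 126.] [627. 167. 140.]
132 60 [606. 141. 132.] [627. 167. 140.]
```

Bottle stands at about (613,150), nozzle clear of the gripper's body by ~10 mm. Turn the knob.

Request:
{"name": "step_arm", "arguments": {
  "plan": [
    [-1,0,0,0,0,0,1],
    [-1,0,0,0,0,0,1],
    [-1,0,0,0,0,0,1],
    [-1,0,0,0,0,0,1],
    [-1,0,0,0,0,0,1],
    [-1,0,0,0,0,0,1],
    [-1,0,0,0,0,0,1],
    [-1,0,0,0.01,0,0,1],
    [-1,0,0,0.01,0,0,1],
    [-1,0,0,0,0,0,1],
    [-1,0,0,0,0,0,1],
    [-1,0,0,0,0,0,1],
    [-1,0,0,0,0,0,0.9],
    [-1,0,0,0,0,0,0]
  ]
}}

```text
t: 21.18
ee_pos: [653.5, 44.1, 44.1]
orientation: [3.132, 0.233, -0.002]
ft_force: [0.9, -2.9, -6.6]
width: 11.6
grasp_force: 30.0
```

```bash
python3 st.py
```

```text
{'t': 21.18, 'ft_force': [0.88, -2.9, -6.55], 'moment': [-0.71, 0.04, 0.09], 'width': 11.63, 'grasp_force': 30.01, 'ee_pos': [653.5, 44.07, 44.05], 'qpos': [0.05, 0.66, 1.64, -0.0, 0.84, 1.47]} 18.700000000000003
```

Request:
{"name": "step_arm", "arguments": {
  "plan": [
    [0.4,0,0,0,0,0,0],
    [0.4,0,0,0,0,0,0],
    [0.4,0,0,0,0,0,0],
    [0.4,0,0,0,0,0,0],
    [0.4,0,0,-0.7,0,0,0],
    [0.4,0,0,-0.7,0,0,-1],
    [0.4,0,0,0,0,0,-1],
    [0.4,0,0,0,0,0,-1],
    [0.4,0,0,0,0,0,-1],
    [0.4,0,0,0,0,0,-1],
    [0.4,0,0,0,0,0,-1],
    [0.4,0,0,0,0,0,-1],
    [0.4,0,0,0,0,0,-1],
    [0.4,0,0,0,0,0,-1],
    [0.4,0,0,0,0,0,-1],
    [0.4,0,0,0,0,0,-1],
    [0.4,0,0,0,0,0,-1],
    [0.4,0,0,0,0,0,-0.9],
    [0.4,0,0,0,0,0,0]
  ]
}}

```text
t: 23.55
ee_pos: [654.4, 44.7, 114.9]
orientation: [2.08, 2.354, 0.001]
ft_force: [-0.6, -0.1, -0.0]
width: 61.3
grasp_force: 0.0
```

```bash
python3 st.py; python3 - <<'E'
from h import *
i=grab("w6");print(wings(i,[(654.1,44.6)]))
E
```

```text
{'t': 23.55, 'ft_force': [-0.56, -0.06, -0.0], 'moment': [0.0, 0.09, -0.08], 'width': 61.34, 'grasp_force': 0.0, 'ee_pos': [654.38, 44.69, 114.93], 'qpos': [0.05, 0.57, 1.61, 0.0, 0.96, -0.07]} 18.700000000000003
[[(654.1, 44.7, 35.1, 4.4, 85.4)]]
```

The left knob sprang back to about 0.2 rad: it is the worn one. Now to the disc.

Request:
{"name": "step_arm", "arguments": {
  "plan": [
    [0.1,0,0,-0.9,0,0,0],
    [0.1,-0.69,-0.69,0,0,0,0],
    [0.1,-0.69,-0.69,0,0,0,0],
    [0.1,-0.69,-0.69,0,0,0,0],
    [0.1,-0.69,-0.69,0,0,0,0],
    [0.1,-0.7,-0.69,0,0,0,0],
    [0.1,-0.7,-0.69,0,0,0,0],
    [0.1,-0.7,-0.69,0.6,0,0,0],
    [0.1,-0.7,-0.69,0.6,0,0,0],
    [0.1,0,0,0,0,0,0],
    [0.1,0,0,0,0,0,0]
  ]
}}

```text
t: 24.98
ee_pos: [415.5, -265.7, 100.2]
orientation: [2.081, 2.353, 0.001]
ft_force: [1.0, 0.5, -0.7]
width: 48.7
grasp_force: 0.0
```

```bash
python3 st.py; python3 - <<'E'
from h import *
i=grab("w7");p=i["pixels"];hsv=cv2.cvtColor(p,cv2.COLOR_RGB2HSV).astype(int)
Z={0:0,11:11}
q=wproj(i,[415,-265.5,11]);print("expect",q)
S=np.zeros(p.shape[:2],bool);S[:290]=1
for c,a,m in blobs(S&(hsv[...,2]>120)&(hsv[...,1]<60),150):
    if np.hypot(*(c-q))>130:continue
    for z in(6,11):
        P=np.array([wback(i,u,v,z)[:2] for v,u in np.argwhere(m)]).astype(np.float32);(x,y),r=cv2.minEnclosingCircle(P)
        print(c.round(),a,z,P.mean(0).round(1),round(x,1),round(y,1),round(r,1))
R=Ro.from_rotvec(i["rv"]).as_matrix();print(i["p"],"tool y ang",np.degrees(np.arctan2(R[1,1],R[0,1])))
E
```

```text
{'t': 24.98, 'ft_force': [0.97, 0.48, -0.66], 'moment': [-0.06, 0.03, -0.01], 'width': 48.72, 'grasp_force': 0.0, 'ee_pos': [415.49, -265.7, 100.18], 'qpos': [-0.59, 0.39, 1.99, 0.0, 0.77, -0.72]} 18.700000000000003
expect [321.81745867 198.65698733]
[287. 125.] 1029 6 [ 376.3 -203.2] 376.5 -203.3 16.8
[287. 125.] 1029 11 [ 376.9 -203. ] 377.0 -203.1 16.5
[324. 196.] 710 6 [ 417.  -263.6] 417.3 -264.1 14.6
[324. 196.] 710 11 [ 416.8 -262.3] 417.1 -262.8 14.3
[253. 233.] 749 6 [ 352.5 -310.1] 359.1 -314.9 22.8
[253. 233.] 749 11 [ 353.5 -307.9] 359.9 -312.7 22.4
[ 415.48528017 -265.69544066  100.18069548] tool y ang 7.024207445172927
```

View pics/w7.png

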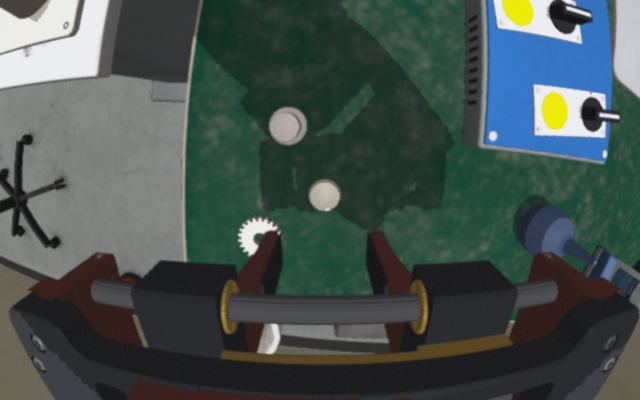

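The disc at (324,196) sits between the open fingers, bush (287,125) and gear (258,236) are clear. Descend in slow last steps.

Request:
{"name": "step_arm", "arguments": {
  "plan": [
    [0.1,0.04,0.02,1,0,0,0],
    [0.1,0,0,0.8,0,0,0],
    [0.1,0,0,0.2,0,0,0],
    [0.1,0,0,0.12,0,0,0],
    [0.1,0,0,0,0,0,0]
  ]
}}

```text
t: 25.65
ee_pos: [416.6, -263.6, -5.3]
orientation: [2.077, 2.355, 0.0]
ft_force: [0.2, -1.6, 0.1]
width: 48.3
grasp_force: 0.0
```

Request:
{"name": "step_arm", "arguments": {
  "plan": [
    [0.1,0,0,0.06,0,0,0],
    [0.1,0,0,0.06,0,0,0],
    [0.1,0,0,0,0,0,0]
  ]
}}

```text
t: 26.02
ee_pos: [415.6, -263.5, -12.1]
orientation: [2.079, 2.355, -0.0]
ft_force: [-0.8, -0.3, -0.0]
width: 48.5
grasp_force: 0.0
```

Request:
{"name": "step_arm", "arguments": {
  "plan": [
    [0.1,0,0,0.03,0,0,0],
    [-1,0,0,0,0,0,0],
    [-1,0,0,0,0,0,0],
    [-1,0,0,0,0,0,0],
    [-1,0,0,0,0,0,0],
    [-1,0,0,0,0,0,0]
  ]
}}

```text
t: 26.78
ee_pos: [416.7, -264.3, -11.5]
orientation: [2.077, 2.354, 0.0]
ft_force: [-1.4, 3.2, 32.0]
width: 2.3
grasp_force: 16.2
```

Not gripped (width 2.3, pushing up 32 N). Lift straight up and look.

Request:
{"name": "step_arm", "arguments": {
  "plan": [
    [-1,0,0,-0.3,0,0,0],
    [-1,0,0,-0.7,0,0,0],
    [0.1,0,0,-1,0,0,0],
    [0.1,0,0,0,0,0,0],
    [0.1,0,0,0,0,0,0],
    [0.1,0,0,0,0,0,0]
  ]
}}

```text
t: 27.52
ee_pos: [414.7, -262.8, 85.1]
orientation: [-2.077, -2.354, 0.001]
ft_force: [0.3, 0.1, 0.2]
width: 36.9
grasp_force: 0.0
```

```bash
python3 st.py; cat > disc.py <<'E'
from h import *
import sys
i=grab(sys.argv[1]);p=i["pixels"];hsv=cv2.cvtColor(p,cv2.COLOR_RGB2HSV).astype(int)
S=np.zeros(p.shape[:2],bool);S[:290]=1;q=wproj(i,[417,-264,6])
for c,a,m in blobs(S&(hsv[...,2]>120)&(hsv[...,1]<60),150):
    if np.hypot(*(c-q))>130:continue
    P=np.array([wback(i,u,v,6)[:2] for v,u in np.argwhere(m)]).astype(np.float32);(x,y),r=cv2.minEnclosingCircle(P)
    print(c.round(),a,P.mean(0).round(1),round(x,1),round(y,1),round(r,1))
E
python3 disc.py w8; python3 - <<'E'
from h import *
from workcell import vision
s=dict(vision.get_image("side"))
a=np.load("w8.npz")["pixels"][100:280,200:440]
b=s["pixels"][255:330,260:360]
cv2.imwrite("pics/m3.png",np.vstack([cv2.resize(a,(400,300)),cv2.resize(b,(400,300),interpolation=cv2.INTER_CUBIC)])[...,::-1])
E
```

```text
{'t': 27.52, 'ft_force': [0.31, 0.05, 0.24], 'moment': [-0.09, 0.01, 0.04], 'width': 36.91, 'grasp_force': 0.0, 'ee_pos': [414.74, -262.81, 85.08], 'qpos': [-0.59, 0.41, 2.0, -0.0, 0.74, -0.71]} 18.700000000000003
[286. 129.] 1132 [ 376.2 -203.2] 376.3 -203.0 16.7
[325. 203.] 778 [ 417.  -263.5] 417.2 -263.7 14.4
[253. 244.] 965 [ 354.3 -312.1] 357.5 -313.9 22.6
```

View pics/m3.png

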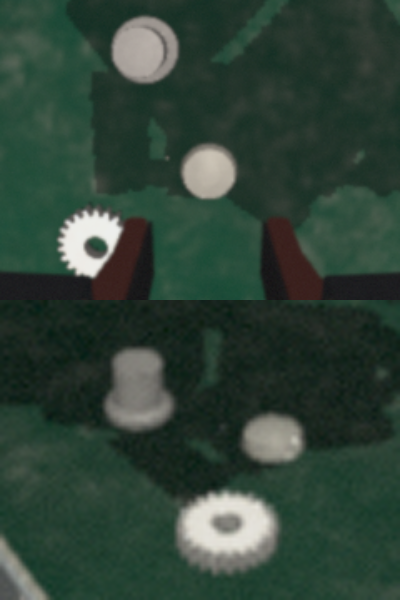

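The disc is unmoved and upright; fingers closed on its bevel/top, so the tips are about 22 mm behind the TCP. Go lower, with a force check.

Request:
{"name": "step_arm", "arguments": {
  "plan": [
    [0.1,-0.02,0.03,1,0,0,0],
    [0.1,0,0,0.7,0,0,0],
    [0.1,0,0,0.2,0,0,0],
    [0.1,0,0,0.1,0,0,0],
    [0.1,0,0,0,0,0,0]
  ]
}}

```text
t: 28.25
ee_pos: [417.6, -264.5, -13.2]
orientation: [2.078, 2.355, 0.0]
ft_force: [0.1, 0.5, 0.2]
width: 48.3
grasp_force: 0.0
```

Request:
{"name": "step_arm", "arguments": {
  "plan": [
    [0.1,0,0,0.04,0,0,0],
    [0.1,0,0,0.03,0,0,0],
    [0.1,0,0,0,0,0,0]
  ]
}}

```text
t: 28.62
ee_pos: [417.4, -264.3, -16.9]
orientation: [2.079, 2.355, 0.0]
ft_force: [0.9, 0.4, -0.4]
width: 48.4
grasp_force: 0.0
```

Request:
{"name": "step_arm", "arguments": {
  "plan": [
    [0.1,0,0,0.03,0,0,0],
    [0.1,0,0,0.02,0,0,0],
    [0.1,0,0,0,0,0,0]
  ]
}}

```text
t: 29.0
ee_pos: [417.2, -264.2, -19.8]
orientation: [-2.079, -2.355, 0.0]
ft_force: [0.1, -0.6, 0.4]
width: 48.1
grasp_force: 0.0
```

Request:
{"name": "step_arm", "arguments": {
  "plan": [
    [-1,0,0,0,0,0,0],
    [-1,0,0,0,0,0,0],
    [-1,0,0,0,0,0,0],
    [-1,0,0,0,0,0,0],
    [-1,0,0,0,0,0,0]
  ]
}}

```text
t: 29.62
ee_pos: [417.3, -264.2, -19.7]
orientation: [2.079, 2.355, 0.0]
ft_force: [-0.8, 0.1, -0.4]
width: 26.8
grasp_force: 29.9
```

```bash
python3 st.py
```

```text
{'t': 29.62, 'ft_force': [-0.75, 0.1, -0.45], 'moment': [-0.07, 0.06, -0.01], 'width': 26.83, 'grasp_force': 29.86, 'ee_pos': [417.26, -264.23, -19.71], 'qpos': [-0.59, 0.61, 2.02, 0.0, 0.51, -0.71]} 18.700000000000003
```

Held at 26.8 mm, i.e. only on the bevel. Open, go lower in small steps, and regrip.

Request:
{"name": "step_arm", "arguments": {
  "plan": [
    [0,0,0,0,0,0,0],
    [0,0,0,0,0,0,0],
    [0,0,0,0,0,0,0],
    [0,0,0,0.03,0,0,0],
    [0,0,0,0.03,0,0,0],
    [0,0,0,0,0,0,0]
  ]
}}

```text
t: 30.38
ee_pos: [417.3, -264.3, -21.6]
orientation: [2.079, 2.355, 0.0]
ft_force: [-3.6, 1.2, 17.6]
width: 43.7
grasp_force: 8.8
```

Request:
{"name": "step_arm", "arguments": {
  "plan": [
    [0,0,0,0.03,0,0,0],
    [0,0,0,0.03,0,0,0],
    [0,0,0,0,0,0,0]
  ]
}}

```text
t: 30.75
ee_pos: [417.4, -264.3, -21.9]
orientation: [2.078, 2.355, 0.0]
ft_force: [-11.4, 7.7, 59.2]
width: 43.7
grasp_force: 29.4
```

The tips touch the table at TCP −21.5. Back off to just above it and regrip.

Request:
{"name": "step_arm", "arguments": {
  "plan": [
    [0,0,0,-0.09,0,0,0],
    [0,0,0,0,0,0,0],
    [-1,0,0,0,0,0,0],
    [-1,0,0,0,0,0,0],
    [-1,0,0,0,0,0,0],
    [-1,0,0,0,0,0,0]
  ]
}}

```text
t: 31.5
ee_pos: [417.1, -264.2, -21.5]
orientation: [-2.079, -2.355, 0.0]
ft_force: [-0.0, 1.0, -0.5]
width: 27.2
grasp_force: 30.1
```

```bash
python3 st.py; python3 disc.py w9; python3 - <<'E'
from h import *
from workcell import vision
s=dict(vision.get_image("side"))
a=np.load("w9.npz")["pixels"][140:290,220:420]
b=s["pixels"][255:330,260:360]
cv2.imwrite("pics/m4.png",np.vstack([cv2.resize(a,(400,300),interpolation=cv2.INTER_CUBIC),cv2.resize(b,(400,300),interpolation=cv2.INTER_CUBIC)])[...,::-1])
E
```

```text
{'t': 31.5, 'ft_force': [-0.04, 1.02, -0.45], 'moment': [-0.09, 0.03, 0.03], 'width': 27.19, 'grasp_force': 30.1, 'ee_pos': [417.13, -264.18, -21.5], 'qpos': [-0.59, 0.62, 2.02, -0.0, 0.51, -0.71]} 18.700000000000003
[324. 251.] 2209 [ 418.3 -262.4] 418.1 -262.9 16.3
```

View pics/m4.png

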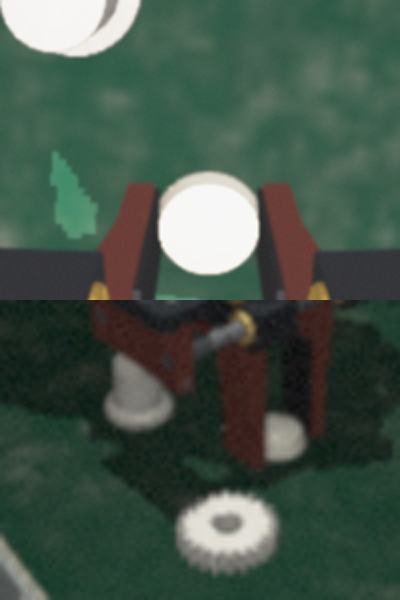

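The disc lies flat and centred between the pads. Lift, carry to above the left mark, and turn 45° so fingers clear the knob and the body clears the bottle.

Request:
{"name": "step_arm", "arguments": {
  "plan": [
    [-1,0,0,-0.4,0,0,0],
    [-1,0,0,-1,0,0,0],
    [-1,0,0,-1,0,0,0],
    [-1,0,0,-1,0,0,0],
    [-1,0.79,0.62,0,0,0,0],
    [-1,0.79,0.62,0,0,0,0],
    [-1,0.79,0.62,0,0,0,0],
    [-1,0.79,0.62,0,0,0,0],
    [-1,0.79,0.62,0,0,0,0],
    [-1,0.79,0.62,0,0,0,0],
    [-1,0.8,0.63,0,0,0,0],
    [-1,0,0,0,0,0,1],
    [-1,0,0,0,0,0,1],
    [-1,0,0,0,0,0,1],
    [-1,0,0,0,0,0,1],
    [-1,0,0,0,0,0,1],
    [-1,0,0,0,0,0,1],
    [-1,0,0,0,0,0,0.5],
    [-1,0,0,0,0,0,0],
    [-1,0,0,0,0,0,0]
  ]
}}

```text
t: 34.1
ee_pos: [598.3, 37.6, 148.5]
orientation: [-2.817, -1.39, 0.001]
ft_force: [0.3, -0.1, 0.3]
width: 27.1
grasp_force: 30.0
```

```bash
python3 st.py; cat > mk.py <<'E'
from h import *
import sys
i=grab(sys.argv[1]);p=i["pixels"];hsv=cv2.cvtColor(p,cv2.COLOR_RGB2HSV).astype(int)
R=Ro.from_rotvec(i["rv"]).as_matrix();print("ang",np.degrees(np.arctan2(R[1,1],R[0,1])))
for c,a,m in blobs((hsv[...,0]>15)&(hsv[...,0]<38)&(hsv[...,1]>120)&(hsv[...,2]>80),60):
    P=np.array([wback(i,u,v,48)[:2] for v,u in np.argwhere(m)]).astype(np.float32);(x,y),r=cv2.minEnclosingCircle(P)
    if r<24:print("mark",c.round(),a,P.mean(0).round(1),round(x,1),round(y,1),round(r,1))
W=(hsv[...,2]>90)&(hsv[...,1]<60);q=wproj(i,[0,0,-22-11*0],True)
b=[(c,a,m) for c,a,m in blobs(W,300) if np.hypot(*(c-q))<60];print("tip px",q.round())
z=i["p"][2]+21.5+11
for c,a,m in b:
    P=np.array([wback(i,u,v,z)[:2] for v,u in np.argwhere(m)]).astype(np.float32);(x,y),r=cv2.minEnclosingCircle(P);print("disc?",c.round(),a,P.mean(0).round(1),round(x,1),round(y,1),round(r,1))
E
python3 mk.py w10
```

```text
{'t': 34.1, 'ft_force': [0.27, -0.06, 0.29], 'moment': [-0.11, 0.11, 0.01], 'width': 27.09, 'grasp_force': 30.0, 'ee_pos': [598.35, 37.64, 148.55], 'qpos': [0.04, 0.45, 1.73, -0.0, 0.97, 0.7]} 18.700000000000003
ang -37.479325106728155
mark [325. 196.] 1042 [599.7  37.7] 599.6 37.6 17.7
mark [345. 286.] 256 [557.  -54.3] 559.0 -54.7 13.9
tip px [323. 251.]
disc? [337. 208.] 5597 [621.1  55.6] 624.1 49.8 50.3
```

Request:
{"name": "step_arm", "arguments": {
  "plan": [
    [-1,0.01,0.02,0.8,0,0,0],
    [-1,0,0,0.8,0,0,0],
    [-1,0,0,0.5,0,0,0],
    [-1,0,0,0.15,0,0,0],
    [-1,0,0,0.04,0,0,0],
    [-1,0,0,0.04,0,0,0],
    [-1,0,0,0,0,0,0],
    [-1,0,0,0,0,0,0]
  ]
}}

```text
t: 35.15
ee_pos: [600.2, 37.4, 33.0]
orientation: [2.818, 1.388, 0.002]
ft_force: [-0.2, -0.0, 0.4]
width: 27.0
grasp_force: 30.0
```

Request:
{"name": "step_arm", "arguments": {
  "plan": [
    [-1,-0.01,-0.01,0.06,0,0,0],
    [-1,0,0,0.04,0,0,0],
    [-1,0,0,0.02,0,0,0],
    [-1,0,0,0,0,0,0],
    [-1,0,0,0,0,0,0]
  ]
}}

```text
t: 35.78
ee_pos: [598.8, 37.3, 26.5]
orientation: [-2.818, -1.388, 0.001]
ft_force: [-2.5, 0.7, 5.1]
width: 27.0
grasp_force: 32.1
```

```bash
python3 st.py
```

```text
{'t': 35.78, 'ft_force': [-2.53, 0.72, 5.11], 'moment': [-0.1, 0.55, 0.02], 'width': 27.05, 'grasp_force': 32.1, 'ee_pos': [598.83, 37.35, 26.48], 'qpos': [0.04, 0.63, 1.77, -0.0, 0.74, 0.7]} 18.700000000000003
```

Light contact with the plate. Release, rise, look.

Request:
{"name": "step_arm", "arguments": {
  "plan": [
    [-0.05,0,0,0,0,0,0],
    [-0.05,0,0,0,0,0,0],
    [-0.05,0,0,0,0,0,0],
    [-0.05,0,0,0,0,0,0],
    [-0.05,0,0,-0.3,0,0,0],
    [-0.05,0,0,-0.8,0,0,0],
    [-0.05,0,0,-1,0,0,0],
    [-0.05,0,0,-0.5,0,0,0],
    [-0.05,0,0,0,0,0,0],
    [-0.05,0,0,0,0,0,0]
  ]
}}

```text
t: 37.02
ee_pos: [598.0, 37.4, 155.5]
orientation: [-2.817, -1.388, 0.003]
ft_force: [0.5, 0.3, -0.4]
width: 41.9
grasp_force: 0.0
```

```bash
python3 st.py; cat > chk.py <<'E'
from h import *
import sys
i=grab(sys.argv[1])
c=(599.6,37.7);g=np.arange(-30,30,.25);X,Y=np.meshgrid(c[0]+g,c[1]+g)
def rect(z):
    uv=np.array([wproj(i,[x,y,z]) for x,y in zip(X.ravel(),Y.ravel())],np.float32).reshape(*X.shape,2)
    im=cv2.remap(i["pixels"],uv[...,0],uv[...,1],cv2.INTER_LINEAR);return im,cv2.cvtColor(im,cv2.COLOR_RGB2HSV).astype(int)
im,h=rect(48);Y1=(h[...,0]>15)&(h[...,0]<38)&(h[...,1]>110)&(h[...,2]>80)
P=np.argwhere(Y1)[:,::-1].astype(np.float32);(x,y),r=cv2.minEnclosingCircle(P);print("mark",c[0]-30+x/4,c[1]-30+y/4,r/4)
im,h=rect(59);Y2=(h[...,0]>15)&(h[...,0]<38)&(h[...,1]>60)
D=(h[...,1]<60)&(h[...,2]>110);H=np.zeros(D.shape,np.uint8)
im48,h48=rect(54)
for z in (56,59):
    im,h=rect(z);D=((h[...,1]<50)&(h[...,2]>100)).astype(np.uint8)
    # region inside the yellow ring
    D=cv2.morphologyEx(D,cv2.MORPH_OPEN,np.ones((9,9)))
    n,l,s,cc=cv2.connectedComponentsWithStats(D);k=l[120,120]
    Q=np.argwhere(l==k)[:,::-1].astype(np.float32);(x,y),r=cv2.minEnclosingCircle(Q);print("disc z",z,k,c[0]-30+x/4,c[1]-30+y/4,r/4,"mean",c+Q.mean(0)/4-30,s[k,4]/16)
cv2.imwrite("pics/rect_"+sys.argv[1]+".png",cv2.resize(im,None,fx=2,fy=2)[::-1,:,::-1])
print(wings(i,[(654.1,44.7)]))
E
python3 chk.py w11
```

```text
{'t': 37.02, 'ft_force': [0.5, 0.27, -0.43], 'moment': [-0.05, 0.1, 0.04], 'width': 41.92, 'grasp_force': 0.0, 'ee_pos': [597.96, 37.39, 155.45], 'qpos': [0.04, 0.44, 1.72, 0.0, 0.98, 0.7]} 18.700000000000003
mark 599.5886627197266 37.54041976928711 17.926830291748047
disc z 56 2 600.7554489135742 39.00444145202637 13.793366432189941 mean [600.74140701  38.92101212] 571.375
disc z 59 2 601.225 39.556344223022464 13.640971183776855 mean [601.20976982  39.53028793] 559.125
[[(654.2, 44.7, 35.2, 4.6, 85.8)]]
```

```bash
cat > ring.py <<'E'
from h import *
import sys
i=dict(np.load(sys.argv[1]+".npz"));m=(599.59,37.54)
W=np.eye(4);W[:3,:3]=Ro.from_rotvec(i["rv"]).as_matrix();W[:3,3]=i["p"];C=(W@i["T_tool_cam"])[:3,3];d=C[:2]-m
print("camera",C.round(),"azimuth",np.degrees(np.arctan2(d[1],d[0])).round())
rr=np.arange(8,22,.1)
for a in range(0,360,15):
    t=np.radians(a);uv=np.array([wproj(i,[m[0]+r*np.cos(t),m[1]+r*np.sin(t),48]) for r in rr],np.float32)[None]
    h=cv2.cvtColor(cv2.remap(i["pixels"],uv[...,0],uv[...,1],cv2.INTER_LINEAR),cv2.COLOR_RGB2HSV).astype(int)[0]
    k=np.where(h[:,1]>130)[0];print(a,(rr[k[0]].round(1),rr[k[-1]].round(1),len(k)) if len(k) else None,end="; ")
E
python3 ring.py w11
```

```text
camera [644.  97. 339.] azimuth 53.0
0 (np.float64(15.0), np.float64(17.7), 28); 15 (np.float64(14.9), np.float64(17.6), 28); 30 (np.float64(15.2), np.float64(17.5), 24); 45 (np.float64(14.9), np.float64(17.6), 28); 60 (np.float64(14.9), np.float64(17.6), 28); 75 (np.float64(14.9), np.float64(17.5), 27); 90 (np.float64(14.9), np.float64(17.3), 25); 105 (np.float64(14.7), np.float64(17.4), 28); 120 (np.float64(14.8), np.float64(17.4), 27); 135 (np.float64(14.8), np.float64(17.5), 28); 150 (np.float64(15.0), np.float64(17.3), 24); 165 (np.float64(14.8), np.float64(17.4), 27); 180 (np.float64(14.9), np.float64(17.6), 28); 195 (np.float64(15.2), np.float64(17.5), 24); 210 (np.float64(15.7), np.float64(17.4), 18); 225 (np.float64(15.7), np.float64(17.4), 18); 240 (np.float64(15.6), np.float64(17.4), 19); 255 (np.float64(15.6), np.float64(17.3), 18); 270 (np.float64(15.4), np.float64(16.9), 16); 285 (np.float64(15.3), np.float64(17.2), 20); 300 (np.float64(15.2), np.float64(17.6), 25); 315 (np.float64(14.9), np.float64(17.6), 28); 330 (np.float64(14.9), np.float64(17.5), 27); 345 (np.float64(14.8), np.float64(17.6), 29);
```

The ring of yellow is even all round (inner edge 14.9 mm everywhere on the camera side), so the disc is centred. Final knob check, then hand in.

```bash
python3 - <<'E'
from h import *
try:print(wings(dict(np.load("w10.npz")),[(618,-48.9)]))
except Exception as e:print(e)
from workcell import ctrl
print(ctrl.close_job())
E
```

```text
[[(633.2, -52.6, 39.0, 18.9, 142.8), (591.2, -66.2, 9.5, 2.5, 90.0), (607.5, -25.2, 5.0, 3.5, 0.0)]]
the job is handed in; nothing more can be done
None
```

Job handed in: the middle and right knobs locked, and the left one sprang back to about 0.2 rad when tried, so the disc now lies flat and centred on its mark to within about 0.3 mm. The two locked knobs were confirmed by camera right after each was turned; the last check before hand-in gave no usable reading of the middle knob (the right one was not included), and the bottle and blower were not re-measured at the end.

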